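# Take the knife cassette out of the block dicer and hold it over the rinse pan

## Robot

A 7-joint arm with a two-finger parallel gripper is mounted at the origin on a cart in front of the work surface, level with it; the furniture and walls round the work are solid. World frame = base frame: x ahead of the robot, y to its left, z up, the work surface at z = 0. Lengths are in m, angles in degrees, forces in N, time in s.
With the tool pointing down it reaches from about 0.4 to 0.85 m from the base axis. Payload 4.5 kg.
Tool frame: the origin (TCP) lies on the centre line of the jaws, within the pads' length; the fingertips stand 11 mm ahead of it and the grasp point (between the pads) lies 8 mm behind it; z points along the fingers, y is the line along which they close (so a half turn about z gives the same grasp; the last joint's range is limited). The gripper opens to 88 mm and grips with 3 to 60 N. Pads are 18 mm wide; open, the fingers measure 123 mm over their backs; the gripper's body (75 mm by 187 mm) begins 45 mm behind the grasp point.
Start: joints at [68.743, 39.483, -11.15, 89.685, 9.013, 51.709, -12.324], TCP at [0.246, -0.574, 0.25] pointing down, gripper open.
Joint ranges: [-172.22, 172.22], [-26.19, 119.32], [-84.43, 86.54], [7.71, 146.69], [-57.33, 237.33], [2.42, 119.75], [-152.13, 152.13]. Speed limits (degrees/s): [147.25, 147.25, 180, 180, 180, 180, 180].

## Interface

Orientations are given as [roll, pitch, yaw] about the fixed x, y, z axes, in that order (R = Rz(yaw) Ry(pitch) Rx(roll)).
In Python, from bench import arm gives the robot as it stands.
- The arm moves only by the tool jog_arm, called as name(argument=value, ...) on one line, values as JSON. Schema: {"type":"object","properties":{"plan":{"type":"array","items":{"type":"number"},"minItems":6,"maxItems":72},"finger_gap":{"type":"number"},"grip_force":{"type":"number"},"only":{"type":"string"},"quiet":{"type":"boolean"},"lines":{"type":"string"}},"required":["plan"],"additionalProperties":false}. plan is one flat list of numbers that holds 1 to 12 rows one after another, with no inner brackets; each row has 6 numbers: dx, dy, dz in m, then a rotation vector rx, ry, rz in degrees; each row is the pose to reach, as a shift and turn from the pose commanded when the call began, along the tool's axes at that moment; what a row does not reach only later rows make up. A row lasts 1/10 s, in which the tool goes at most 0.05 m and 8.59 degrees, less where a joint would pass 70% of its speed; a pose out of reach is approached as far as the arm can. finger_gap is the opening from 0.0 (shut) to 1.0 (fully open), set as the call begins (left out keeps the last). The fingers move at their own pace and stop on an object; grip_force is the grip in N (left out, the last holds). Time passes only in rows, so rows that do not move let the fingers close. The tool returns the time, the measured TCP pose, the force, the opening and the grip force at its end. only (a regular expression) keeps the lines of the reply that match it, lines (a string "A,B") keeps lines A to B, and quiet returns only ok. Input that does not fit is refused with a message, and nothing moves.
- arm.read_state(): the state, without advancing time (a new reading comes with each control period).
- arm.capture(name): name is "scene" or "top"; returns a dict with "color" (384x512x3 uint8, red, green, blue), "mtx" (3x3 intrinsics, pixels), "R" (3x3) and "t" (3): a world point X has camera coordinates R X + t. Camera axes: x right, y down, z forward; pixel columns grow to the right and rows downward; lengths in m; the calibration is good to about 2 mm. A picture is of the moment at which its call begins. There is no depth.
- arm.close_job(): hands the job in; it is judged then, once.
The state is a dict: "time_s": time; "q": joint angles; "qd": joint speeds; "joint_efforts": joint torques, N m; "tool_pos": TCP position; "tcp_rot": TCP orientation; "wrist_force": force on the tool from outside, world axes, zero at the start; "moment": the same for the moment, N m; "finger_gap": opening from 0.0 (shut) to 1.0 (fully open); "grasp_force": force on a finger pad.
Only numpy, scipy, OpenCV 4.12 (cv2) and the standard library are available. Lean on these libraries where they do the work, as an engineer would, in place of code of your own. Each camera call takes 0.05 s, during which the arm holds its last target. There are 200 camera calls.

## Task

The knife cassette of the block dicer has to be rinsed. Turn the captive wing nut a quarter turn anticlockwise to its stop so that its keeper tongue is off the cassette; then pinch the cassette's two side catches together, lift the cassette straight out of the dicer, and finish holding it by its pinched catches, level, above the middle of the rinse pan and clear of it, ready to be sprayed: do not put it down or let go. Leave the hand pusher and the flour shaker where they are, and do not shove the rinse pan about.

Things in the scene. Friction and masses are not known exactly. Their poses are not given: they have to be found in the camera images.
- dicer: block dicer, fixed: stainless deck 210 (its x) x 150 mm, top face 78 mm above the counter, on white plastic cheeks, with a steel collecting tray below (pull at the -x end, out to 119 mm). Origin: centre of its footprint on the counter; z up. The cassette sits in the opening in the middle of the deck; the wing nut stands on the deck at x = -82 mm, y = 0.
- wing_nut (a joint): turn of the captive wing nut about the vertical (rad). 0: its keeper tongue points along the dicer's +x, over the cassette's end flange (locked); positive is anticlockwise from above, stop at 1.6; the tongue is off the cassette from about 1.1. Starts at 0 to 0.2. Friction 0.04 N m; stays where it is left.
- wing_grip (a point): middle of the wing, on the nut's axis, 26.5 mm above the deck (104.5 mm above the counter). The wing is an upright steel blade 46 mm long, 9 mm thick, 17 to 36 mm above the deck; this point's x axis runs along it, the way the tongue points, and turns with the nut. Tongue: 5 to 9 mm above the deck, 12 mm wide, reaching 26 mm from the axis.
- cassette: loose knife cassette, 0.27 to 0.48 kg: steel frame 100 (its x) x 44 mm, 28 mm deep, knife grid inside, a 4 mm flange on each end (126 mm over both). Hangs by the flanges in the deck, axes along the dicer's. Origin: centre of its underside, when seated 22 mm below the deck top, 56 mm above the counter. A black spring catch stands at the middle of each long side (+y and -y).
- pinch (a point): midway between the two catch tabs, 22 mm above the deck top when seated (44 mm above the cassette's underside, 100 mm above the counter): where to centre the fingers, which close along the cassette's y axis. The tabs' outer faces are 66 mm apart at rest and 54 mm when fully pinched.
- catch_left (a joint): inward travel of the catch on the cassette's +y side (m): 0 at rest, 0.006 fully in. A spring pushes it out, about 3 N at rest, 7 N fully in. Its hook under the deck holds the cassette down until it is about 0.005 in. Tab: upright, ribbed, 24 mm wide (along x), 4 mm thick, top 36 mm above the deck, 58 mm above the cassette's underside; hook: out to 38 mm from the middle, 4 mm above the underside.
- catch_right (a joint): the same for the catch on the cassette's -y side.
- rinse_pan: empty open stainless pan, 265 mm (its x) x 165 mm over the rim, 64 mm tall, walls 3 mm, 0.8 kg, standing loose on the counter. Origin: centre of its underside.
- pan_mouth (a point): centre of the pan's mouth, level with its rim, 64 mm above the counter.
- pusher: bystander: the dicer's white hand pusher, a toothed block 88 x 34 mm with a round knob, 80 mm tall, beyond the work. Origin: centre of its underside.
- flour_shaker: bystander: steel flour shaker, 61 mm across, 84 mm tall, beyond the work. Origin: centre of its underside.

How it is judged:
By the outcome, as a careful person would: the job done as asked, in the order asked, and still so for the second after the job is handed in, while the arm keeps its last pose, push and grip.
It also fails if it takes over 51 s, if anything falls off the work surface, if the arm or the gripper's body presses on something with over 40 N, if the wrist force passes 120 N, or if a joint passes its speed limit or range.

## Working session

There is one attempt and no reset: what is moved stays moved. The work goes in short steps, Python scripts to look and compute and a tool call to move; the robot and the scene stay as the last step left them, time stands still between calls to the robot, and variables do not carry over. Pictures are saved under pics/ and viewed, at most 10 in all, crops included, and the job is handed in when it is done.

```bash
ls; mkdir -p pics; python3 - <<'E'
from bench import arm
import cv2,pickle
s=arm.read_state(); print(s)
d={}
for n in("scene","top"):
    c=arm.capture(n); d[n]=c; cv2.imwrite(f"pics/{n}0.png",c["color"][:,:,::-1]); print(n,c["mtx"].tolist(),c["R"].tolist(),c["t"].tolist())
pickle.dump(d,open("c0.pkl","wb"))
E
```

```text
bench.py
pics
{'time_s': 0.0, 'q': array([ 68.74255128,  39.53156017, -11.14635189,  89.74455305,
         9.01367905,  51.70639472, -12.32136957]), 'qd': array([-0.11543587,  0.00235524,  0.0290778 , -0.07944042,  0.0842533 ,
       -0.14361784,  0.03436472]), 'joint_efforts': array([-2.11090046e-04, -5.27561009e+01, -1.26720574e+00, -1.53425789e+01,
       -5.26550633e-02,  6.58483710e-03,  2.14143765e-04]), 'tool_pos': array([ 0.24588877, -0.5739549 ,  0.24892982]), 'tcp_rot': array([-1.79899788e+02,  6.88304801e-03,  2.32036249e+01]), 'wrist_force': array([-0.51742624,  0.92887516,  0.22537753]), 'moment': array([-0.01944963,  0.01182402, -0.00235163]), 'grasp_force': 0.0, 'finger_gap': 1.0043187757821883}
scene [[346.4472710560833, 0.0, 257.6796914182979], [0.0, 346.4472710560833, 191.55866980110483], [0.0, 0.0, 1.0]] [[0.5178256544283372, -0.8554676649453017, 0.005627241677519612], [-0.42080776109494766, -0.26043638885315606, -0.8689612854226506], [0.7448338202700799, 0.4476024593254158, -0.4948480762695937]] [-0.3648751767792413, 0.32425746647476983, 0.468391059905703]
top [[388.4433817436498, 0.0, 258.5854369045942], [0.0, 388.4433817436498, 193.63111140117917], [0.0, 0.0, 1.0]] [[0.013394879996956615, -0.9998061620937692, -0.014429671832561382], [-0.9902679898307305, -0.01126506366781664, -0.13871700204792636], [0.13852756226279123, 0.01614733971551724, -0.9902269325329623]] [-0.060275392806533476, 0.632686285906278, 0.8839972101725816]
```

View pics/scene0.png

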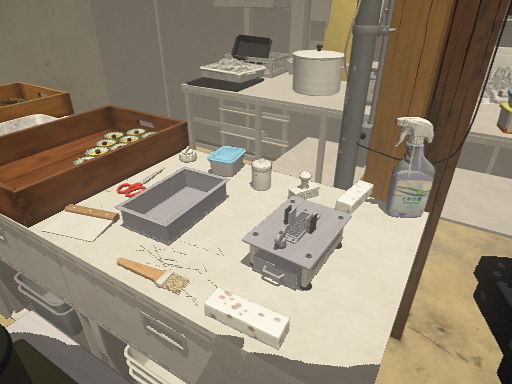

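View pics/top0.png

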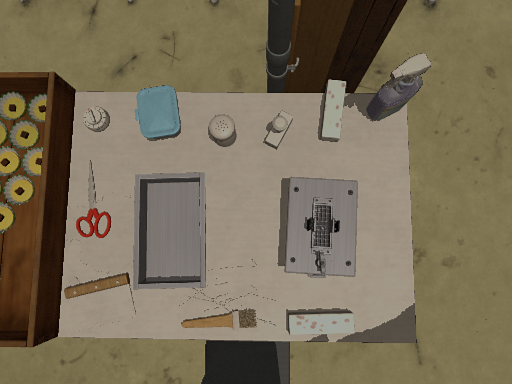

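The scene view shows the dicer at about (297,235) and the pan at (175,203). In the top view the deck spans columns 287–357 and rows 178–276, with the wing near (320,260), the catches at (308,225) and (336,225), and the pan at (170,230). I'll enlarge this and measure.

```bash
cat > h.py <<'E'
import numpy as np,cv2,pickle
def ray(c,p,z):
    R,t=c["R"],c["t"]; o=-R.T@t; d=R.T@np.linalg.inv(c["mtx"])@np.array([p[0],p[1],1.]); return o+d*(z-o[2])/d[2]
def proj(c,X):
    v=c["mtx"]@(c["R"]@np.array(X)+c["t"]); return v[:2]/v[2]
E
python3 - <<'E'
from h import *
d=pickle.load(open("c0.pkl","rb")); c=d["top"]; im=c["color"][:,:,::-1].copy()
a=cv2.resize(im[165:295,275:370],None,fx=4.5,fy=4.5,interpolation=cv2.INTER_CUBIC)
s=d["scene"]["color"][:,:,::-1][190:295,235:355]
b=cv2.resize(s,None,fx=3.0,fy=3.0,interpolation=cv2.INTER_CUBIC)
o=np.zeros((590,795,3),np.uint8);o[:a.shape[0],:a.shape[1]]=a;o[:b.shape[0],430:430+b.shape[1]]=b[:,:365]
cv2.imwrite("pics/z0.png",o)
for nm,box,z in(("deck",(275,165,370,295),.078),("pan",(120,160,215,300),.064)):
    x0,y0,x1,y1=box;h=cv2.cvtColor(im,cv2.COLOR_BGR2HSV)[y0:y1,x0:x1]
    f=im[y0:y1,x0:x1].astype(int); warm=f[:,:,2]-f[:,:,0]
    m=((warm<9)).astype(np.uint8)*255
    m=cv2.morphologyEx(m,cv2.MORPH_OPEN,np.ones((5,5)))
    cs,_=cv2.findContours(m,0,1); k=max(cs,key=cv2.contourArea); r=cv2.minAreaRect(k)
    P=np.array([ray(c,q+[x0,y0],z) for q in cv2.boxPoints(r)])
    print(nm,(cv2.boxPoints(r)+[x0,y0]).round(1).tolist(),P.round(4).tolist(),P.mean(0),np.linalg.norm(np.diff(P,axis=0),axis=1))
E
```

```text
deck [[318.0, 215.0], [332.0, 215.0], [332.0, 232.0], [318.0, 232.0]] [[0.581, -0.1889, 0.078], [0.5814, -0.2207, 0.078], [0.5429, -0.2202, 0.078], [0.5425, -0.1886, 0.078]] [ 0.56193173 -0.20459056  0.078     ] [0.031784   0.03853337 0.03159272]
pan [[138.0, 179.0], [200.0, 179.0], [200.0, 283.0], [138.0, 283.0]] [[0.6621, 0.2321, 0.064], [0.6637, 0.0856, 0.064], [0.4245, 0.0773, 0.064], [0.4224, 0.2185, 0.064]] [0.54317732 0.15337145 0.064     ] [0.14655885 0.23941718 0.14119848]
```

View pics/z0.png

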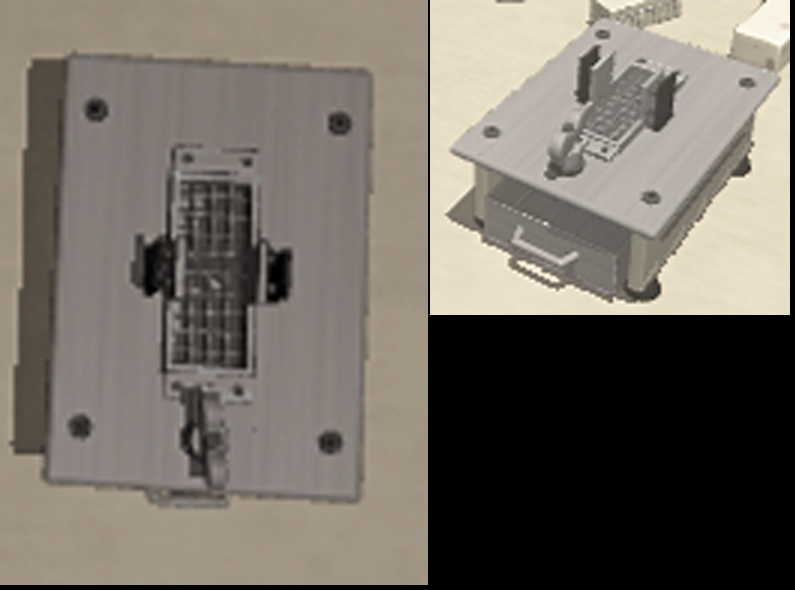

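```bash
python3 - <<'E'
from h import *
d=pickle.load(open("c0.pkl","rb")); c=d["top"]; im=c["color"][:,:,::-1]; s=d["scene"]
u=lambda p:(np.array(p)+.5)/4.5-.5+[275,165]
P=np.array([ray(c,u(p),.078) for p in[(68,56),(371,71),(357,499),(46,482)]]); S=np.array([ray(c,u(p),.079) for p in[(95,109),(340,122),(330,442),(80,426)]])
for Q in(P,S):
    print(Q[:,:2].round(4).tolist(),Q.mean(0).round(4),np.linalg.norm(Q-np.roll(Q,1,0),axis=1).round(4))
    e=(Q[0]+Q[1]-Q[2]-Q[3]); f=Q[0]+Q[3]-Q[1]-Q[2]; print("yaw",np.degrees(np.arctan2(e[1],e[0])),np.degrees(np.arctan2(-f[0],f[1])))
# scene deck check: corners in zoom
v=lambda p:(np.array(p)-[430,0]+.5)/3-.5+[235,190]
Q=np.array([ray(s,v(p),.078) for p in[(600,17),(779,77),(632,236),(452,152)]]);print("scene deck",Q[:,:2].round(4).tolist(),Q.mean(0))
e=(Q[0]+Q[1]-Q[2]-Q[3]);print(np.degrees(np.arctan2(e[1],e[0])))
g=cv2.cvtColor(im[160:300,120:220],cv2.COLOR_BGR2GRAY); th,m=cv2.threshold(g,0,255,cv2.THRESH_BINARY_INV+cv2.THRESH_OTSU)
for k in (th,th+15,th+25):
    m=cv2.morphologyEx((g<k).astype(np.uint8),cv2.MORPH_OPEN,np.ones((7,7)))
    cs,_=cv2.findContours(m,0,1); K=max(cs,key=cv2.contourArea); q=cv2.approxPolyDP(cv2.convexHull(K),5,True)[:,0]+[120,160]
    W=np.array([ray(c,x,.064) for x in q]); print(k,q.tolist(),W.round(3)[:,:2].tolist(),W.mean(0),np.linalg.norm(W-np.roll(W,1,0),axis=1).round(3))
E
```

```text
[[0.6681, -0.1244], [0.6619, -0.2792], [0.4471, -0.2677], [0.4531, -0.114]] [ 0.5575 -0.1963  0.078 ] [0.2152 0.1549 0.2152 0.1538]
yaw -2.9251215699309547 -2.264154645426172
[[0.6405, -0.1382], [0.6352, -0.2627], [0.4747, -0.2546], [0.4808, -0.1307]] [ 0.5578 -0.1966  0.079 ] [0.1599 0.1246 0.1608 0.1241]
yaw -2.7635017799626733 -2.632063544414415
scene deck [[0.6632, -0.1232], [0.6535, -0.2796], [0.434, -0.2586], [0.4458, -0.1187]] [ 0.54912499 -0.19502104  0.078     ]
-3.3428659327645893
91.0 [[147, 179], [145, 283], [138, 283], [140, 179]] [[0.662, 0.211], [0.423, 0.203], [0.422, 0.219], [0.662, 0.227]] [0.54239266 0.21479826 0.064     ] [0.017 0.24  0.016 0.24 ]
106.0 [[147, 179], [155, 283], [138, 283], [140, 179]] [[0.662, 0.211], [0.423, 0.18], [0.422, 0.219], [0.662, 0.227]] [0.54247621 0.2090975  0.064     ] [0.017 0.241 0.039 0.24 ]
116.0 [[140, 179], [147, 179], [159, 283], [138, 283]] [[0.662, 0.227], [0.662, 0.211], [0.423, 0.171], [0.422, 0.219]] [0.54250961 0.20681836 0.064     ] [0.24  0.017 0.243 0.048]
```

```bash
python3 - <<'E'
from h import *
d=pickle.load(open("c0.pkl","rb")); c=d["top"]; s=d["scene"]
u=lambda p:(np.array(p)+.5)/4.5-.5+[275,165]
v=lambda p:(np.array(p)-[430,0]+.5)/3-.5+[235,190]
def cen(C,p,r):
    g=cv2.cvtColor(C["color"],cv2.COLOR_RGB2GRAY).astype(float); x,y=np.round(p).astype(int)
    w=g[y-r:y+r+1,x-r:x+r+1]; w=np.clip(np.median(w)-12-w,0,None); yy,xx=np.mgrid[y-r:y+r+1,x-r:x+r+1]; return np.array([(w*xx).sum(),(w*yy).sum()])/w.sum()
T=[cen(c,u(p),4) for p in[(95,109),(340,122),(330,442),(80,426)]]
V=[cen(s,v(p),4) for p in[(603,35),(748,83),(651,197),(491,131)]]
Pm=lambda C:C["mtx"]@np.c_[C["R"],C["t"]]
X=cv2.triangulatePoints(Pm(c),Pm(s),np.array(T).T,np.array(V).T);X=(X[:3]/X[3]).T
A=np.array([ray(c,p,.079) for p in T]);B=np.array([ray(s,p,.079) for p in V])
for Q in(X,A,B):
    e=Q[0]+Q[1]-Q[2]-Q[3]; f=Q[0]+Q[3]-Q[1]-Q[2]
    print(Q.round(4).tolist(),Q.mean(0).round(4),"yaw",np.degrees(np.arctan2(e[1],e[0])).round(2),np.degrees(np.arctan2(-f[0],f[1])).round(2),np.linalg.norm(Q-np.roll(Q,1,0),axis=1).round(4))
# pan edges in top view: print gray profile across centre row/column
g=cv2.cvtColor(c["color"],cv2.COLOR_RGB2GRAY)
for r in(200,230,260):print(g[r,128:150].tolist(),g[r,190:212].tolist())
for k in(150,170,190):print(g[166:186,k].tolist(),g[276:296,k].tolist())
E
```

```text
[[0.6395, -0.1372, 0.0781], [0.6344, -0.2618, 0.0778], [0.4742, -0.2542, 0.0778], [0.4802, -0.1302, 0.0778]] [ 0.5571 -0.1958  0.0779] yaw -2.62 -2.56 [0.1594 0.1247 0.1604 0.1242]
[[0.6402, -0.1386, 0.079], [0.6345, -0.2622, 0.079], [0.4745, -0.2546, 0.079], [0.4807, -0.1307, 0.079]] [ 0.5575 -0.1965  0.079 ] yaw -2.76 -2.72 [0.1597 0.1237 0.1602 0.124 ]
[[0.6366, -0.1363, 0.079], [0.6319, -0.2616, 0.079], [0.4722, -0.254, 0.079], [0.4782, -0.1302, 0.079]] [ 0.5547 -0.1955  0.079 ] yaw -2.46 -2.47 [0.1586 0.1254 0.1599 0.1239]
[145, 145, 145, 144, 144, 145, 128, 119, 120, 116, 121, 103, 50, 43, 48, 48, 46, 45, 40, 101, 119, 115] [120, 119, 119, 118, 117, 120, 120, 118, 120, 62, 127, 125, 120, 121, 135, 121, 147, 149, 148, 148, 149, 149]
[143, 143, 143, 144, 143, 144, 133, 119, 117, 119, 129, 48, 45, 48, 46, 47, 48, 45, 39, 119, 118, 116] [117, 118, 116, 117, 117, 117, 119, 116, 115, 117, 133, 122, 120, 122, 133, 54, 147, 147, 145, 144, 145, 145]
[142, 144, 143, 144, 145, 98, 110, 113, 115, 117, 118, 49, 44, 47, 46, 46, 46, 43, 82, 119, 118, 116] [120, 122, 120, 120, 122, 118, 122, 122, 121, 122, 95, 116, 119, 121, 125, 78, 149, 151, 148, 148, 147, 149]
[143, 145, 144, 143, 144, 145, 147, 149, 126, 118, 117, 118, 132, 62, 47, 48, 46, 96, 115, 116] [122, 69, 59, 62, 63, 51, 34, 63, 121, 122, 120, 119, 125, 148, 150, 150, 148, 149, 149, 149]
[141, 143, 144, 146, 144, 143, 145, 127, 116, 117, 119, 131, 62, 46, 48, 47, 82, 119, 119, 118] [79, 62, 64, 68, 60, 38, 20, 126, 124, 122, 121, 129, 133, 149, 150, 149, 151, 151, 149, 148]
[143, 142, 143, 144, 146, 146, 125, 117, 119, 118, 122, 108, 58, 48, 49, 43, 119, 120, 119, 119] [75, 63, 66, 68, 45, 31, 81, 122, 126, 125, 125, 131, 146, 147, 148, 146, 148, 148, 148, 149]
```

```bash
python3 - <<'E'
from h import *
d=pickle.load(open("c0.pkl","rb")); c=d["top"]; s=d["scene"]
a=cv2.resize(c["color"][245:280,305:335,::-1],None,fx=13,fy=13,interpolation=cv2.INTER_CUBIC)
b=cv2.resize(s["color"][222:252,268:298,::-1],None,fx=13,fy=13,interpolation=cv2.INTER_CUBIC)
y=np.radians(-2.65); W=np.array([.557-.082*np.cos(y),-.196-.082*np.sin(y)])
for ang,col in((0,(0,0,255)),(.1,(0,255,0)),(.2,(255,0,0))):
    e=np.array([np.cos(y+ang),np.sin(y+ang)])
    for C,o,im in((c,(305,245),a),(s,(268,222),b)):
        for sg in(-1,1):
            for L,z in((.023,.105),(.012,.114)):
                p=(proj(C,[*(W+sg*L*e),z])-o+.5)*13-.5; cv2.circle(im,tuple(int(k) for k in p.round()),3,col,-1)
o=np.zeros((460,785,3),np.uint8);o[:455,:390]=a;o[:390,395:785]=b
cv2.imwrite("pics/z1.png",o)
for p in((169.5,230.6),):print("pan",ray(c,p,.064))
print("panyaw edges",[ray(c,p,.064).round(4).tolist() for p in((134.5,200),(132.7,260),(206,200),(204.8,260),(150,173.7),(190,171.8))],"wing",W)
E
```

```text
pan [0.54189086 0.15206934 0.064     ]
panyaw edges [[0.6122, 0.2375, 0.064], [0.4737, 0.2336, 0.064], [0.6141, 0.0698, 0.064], [0.476, 0.0681, 0.064], [0.6752, 0.2043, 0.064], [0.6807, 0.1098, 0.064]] wing [ 0.47508769 -0.19220875]
```

View pics/z1.png

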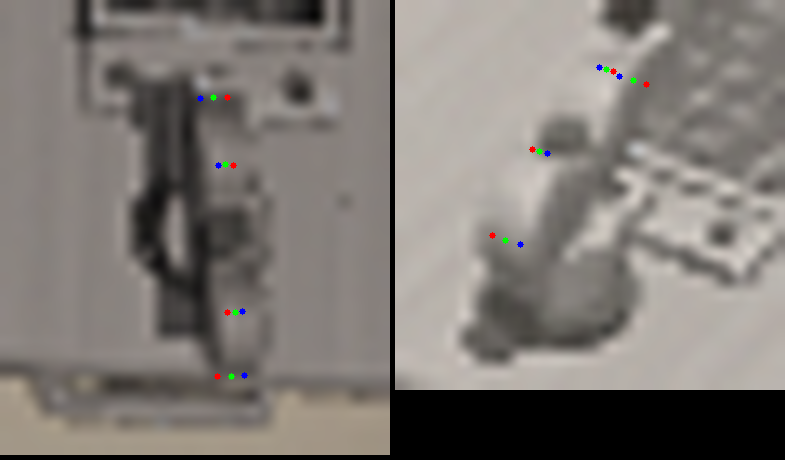

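```bash
python3 - <<'E'
from h import *
d=pickle.load(open("c0.pkl","rb")); c=d["top"]; s=d["scene"]
ct=lambda p:(np.array(p)+.5)/13-.5+[305,245]
cs=lambda p:(np.array(p)-[395,0]+.5)/13-.5+[268,222]
Pm=lambda C:C["mtx"]@np.c_[C["R"],C["t"]]
for a,b in(((225,230),(567,135)),((238,335),(590,290)),((215,110),(640,80))):
    X=cv2.triangulatePoints(Pm(c),Pm(s),ct(a)[:,None],cs(b)[:,None]);X=(X[:3]/X[3])[:,0]; print(X,proj(c,X)-ct(a),proj(s,X)-cs(b))
y=np.radians(-2.65)
def toD(X): v=X[:2]-[.557,-.196]; return (np.array([[np.cos(y),np.sin(y)],[-np.sin(y),np.cos(y)]])@v*1e3).round(1)
for p in((490,340),(590,290),(640,150),(735,280)):
    for z in(.078,.1,.114):print("s",p,z,toD(ray(s,cs(p),z)))
for p in((225,230),(238,335),(215,110),(170,100),(180,320),(295,90),(115,75)):
    for z in(.078,.105):print("t",p,z,toD(ray(c,ct(p),z)))
E
```

```text
[ 0.47592307 -0.19173455  0.10859422] [-0.21076204  0.12492928] [ 0.33618967 -0.02890834]
[ 0.45987668 -0.19942945  0.09247751] [ 1.29484695 -0.75419008] [-2.10729096  0.15774013]
[ 0.49632677 -0.19183561  0.1062047 ] [ 0.35895358 -0.20761339] [-0.55819383  0.04980565]
s (490, 340) 0.078 [-97.1   4.2]
s (490, 340) 0.1 [-120.8   -9.5]
s (490, 340) 0.114 [-135.9  -18.2]
s (590, 290) 0.078 [-77.9  -2.3]
s (590, 290) 0.1 [-102.6  -15.6]
s (590, 290) 0.114 [-118.3  -24.1]
s (640, 150) 0.078 [-41.9   9.3]
s (640, 150) 0.1 [-68.4  -4.6]
s (640, 150) 0.114 [-85.2 -13.5]
s (735, 280) 0.078 [-63.  -19.7]
s (735, 280) 0.1 [-88.4 -32.2]
s (735, 280) 0.114 [-104.6  -40.1]
t (225, 230) 0.078 [-81.7  -4.4]
t (225, 230) 0.105 [-81.   -0.5]
t (238, 335) 0.078 [-99.3  -7.3]
t (238, 335) 0.105 [-98.1  -3.3]
t (215, 110) 0.078 [-61.4  -2. ]
t (215, 110) 0.105 [-61.3   1.9]
t (170, 100) 0.078 [-60.2   5.8]
t (170, 100) 0.105 [-60.1   9.5]
t (180, 320) 0.078 [-97.4   2.7]
t (180, 320) 0.105 [-96.2   6.5]
t (295, 90) 0.078 [-57.2 -15.6]
t (295, 90) 0.105 [-57.2 -11.3]
t (115, 75) 0.078 [-56.5  15.5]
t (115, 75) 0.105 [-56.5  18.9]
```

The stud triangulates to dicer (-81, 0) at z 0.109, which matches the nut. The wing is turned about 8°, so its yaw is about 5°. I'm moving above it.

jog_arm(plan=[0.18,-0.13,0.03,0,0,9,0.18,-0.13,0.03,0,0,9,0.18,-0.13,0.03,0,0,9,0.18,-0.13,0.03,0,0,9,0.3615,-0.2606,0.06,0,0,18.2,0.3615,-0.2606,0.06,0,0,18.2,0.3615,-0.2606,0.06,0,0,18.2,0.3615,-0.2606,0.06,0,0,18.2,0.3615,-0.2606,0.06,0,0,18.2,0.3615,-0.2606,0.06,0,0,18.2,0.3615,-0.2606,0.06,0,0,18.2,0.3615,-0.2606,0.06,0,0,18.2], finger_gap=0.5, grip_force=20)

```text
time_s: 1.3
tool_pos: [0.4749, -0.194, 0.1896]
tcp_rot: [179.9, 0.1, 4.9]
wrist_force: [-0.9, 0.1, 0.9]
finger_gap: 0.501
grasp_force: 0.0
```

```bash
python3 -c "
from bench import arm
print(arm.read_state()['q'])"
```

```text
[ 17.74872903  36.34750604  -1.15829174 112.70288555   1.46826281
  31.00275818 -69.56785342]
```

jog_arm(plan=[0,0,0,0,0,0,0,0,0.03,0,0,0,0,0,0.06,0,0,0,0,0,0.075,0,0,0,0,0,0.089,0,0,0,0,0,0.089,0,0,0,0,0,0.089,0,0,0], grip_force=20)

```text
time_s: 2.0
tool_pos: [0.4754, -0.1937, 0.101]
tcp_rot: [180.0, 0.0, 4.9]
wrist_force: [0.6, 0.6, -0.8]
finger_gap: 0.497
grasp_force: 0.0
```

```bash
python3 - <<'E'
from h import *
from bench import arm
c=arm.capture("scene")
cv2.imwrite("pics/s1.png",cv2.resize(c["color"][190:270,235:355,::-1],None,fx=6,fy=6,interpolation=cv2.INTER_CUBIC))
E
```

```text
(no output)
```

View pics/s1.png

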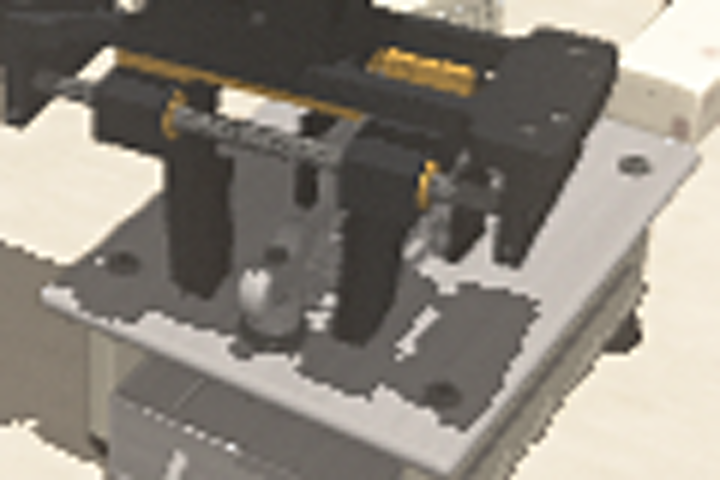

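The fingers at (200,200) and (365,250) straddle the wing at (265,290). I'm closing on it.

jog_arm(plan=[0,0,0,0,0,0,0,0,0,0,0,0,0,0,0,0,0,0,0,0,0,0,0,0,0,0,0,0,0,0], finger_gap=0.0, grip_force=20)

```text
time_s: 2.55
tool_pos: [0.476, -0.192, 0.1011]
tcp_rot: [-180.0, -0.0, 5.0]
wrist_force: [-1.8, 2.4, 4.3]
finger_gap: 0.197
grasp_force: 20.0
```

```bash
python3 -c "
from bench import arm
s=arm.read_state();print(s['moment'],s['q'])"
```

```text
[ 0.50272304  0.11287975 -0.05841621] [ 17.42336438  45.32931472  -0.95810785 115.95785342   2.0218016
  18.71403691 -70.13824235]
```

The gap is 17 mm where I expected 9, so the pads may be on the boss. I'll reopen, go 6 mm higher and close again.

jog_arm(plan=[0,0,0,0,0,0,0,0,0,0,0,0,0,0,-0.003,0,0,0,0,0,-0.006,0,0,0,0,0,-0.006,0,0,0], finger_gap=0.5, grip_force=20)

```text
time_s: 3.05
tool_pos: [0.4761, -0.1929, 0.1071]
tcp_rot: [180.0, -0.0, 5.0]
wrist_force: [0.5, 0.3, 0.1]
finger_gap: 0.498
grasp_force: 0.0
```

jog_arm(plan=[0,0,0,0,0,0,0,0,0,0,0,0,0,0,0,0,0,0,0,0,0,0,0,0,0,0,0,0,0,0,0,0,0,0,0,0], finger_gap=0.0, grip_force=15)

```text
time_s: 3.65
tool_pos: [0.4757, -0.192, 0.1067]
tcp_rot: [-180.0, 0.0, 5.0]
wrist_force: [-0.1, 2.0, 0.9]
finger_gap: 0.103
grasp_force: 15.0
```

```bash
python3 - <<'E'
from h import *
from bench import arm
c=arm.capture("scene")
cv2.imwrite("pics/s2.png",cv2.resize(c["color"][200:260,245:320,::-1],None,fx=8,fy=8,interpolation=cv2.INTER_CUBIC))
print(arm.read_state()["moment"])
E
```

```text
[ 0.3852571  -0.02395592 -0.08557449]
```

View pics/s2.png

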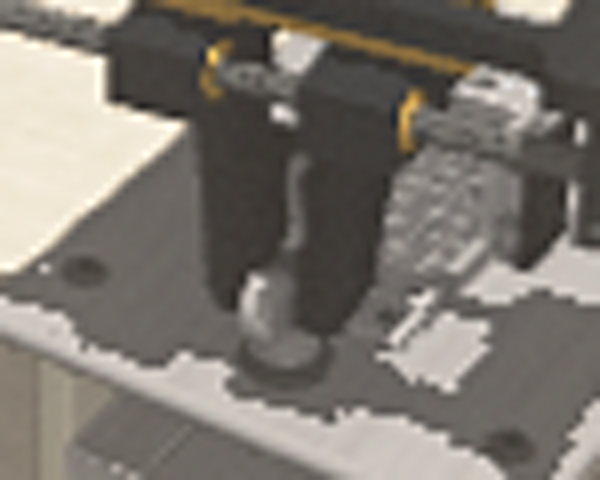

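The gap is now 9 mm and the pads hold the blade, whose end shows at (295,200) between the fingers. I'm turning it anticlockwise to the stop.

jog_arm(plan=[0,0,0,0,0,-8,0,0,0,0,0,-16,0,0,0,0,0,-24,0,0,0,0,0,-32,0,0,0,0,0,-40,0,0,0,0,0,-48,0,0,0,0,0,-56,0,0,0,0,0,-64,0,0,0,0,0,-72,0,0,0,0,0,-80,0,0,0,0,0,-85,0,0,0,0,0,-85], finger_gap=0.0, grip_force=25)

```text
time_s: 4.9
tool_pos: [0.4743, -0.1908, 0.1067]
tcp_rot: [-179.9, -0.2, 90.1]
wrist_force: [-3.7, 5.9, 5.2]
finger_gap: 0.097
grasp_force: 25.0
```

jog_arm(plan=[0,0,0,0,0,0,0,0,0,0,0,-2,0,0,0,0,0,-2])

```text
time_s: 5.2
tool_pos: [0.4743, -0.1908, 0.1066]
tcp_rot: [-179.9, -0.1, 92.0]
wrist_force: [-3.3, 5.6, 4.2]
finger_gap: 0.103
grasp_force: 25.0
```

```bash
python3 -c "
from bench import arm
s=arm.read_state();print(s['moment'],s['q'])"
```

```text
[ 1.1039835   0.53328782 -0.42191723] [ 29.65708567  45.78410283 -21.2163725  115.33672583  36.56529342
  25.63290691 -17.30960341]
```

jog_arm(plan=[0,0,0,0,0,2,0,0,0,0,0,2,0,0,0,0,0,2,0,0,-0.03,0,0,2,0,0,-0.08,0,0,2,0,0,-0.08,0,0,2,0,0,-0.08,0,0,2,0,0,-0.08,0,0,2], finger_gap=0.45)

```text
time_s: 6.0
tool_pos: [0.4751, -0.1929, 0.186]
tcp_rot: [-179.9, 0.0, 90.0]
wrist_force: [-0.5, -0.7, 0.3]
finger_gap: 0.45
grasp_force: 0.0
```

```bash
python3 - <<'E'
from bench import arm
import numpy as np
from scipy.spatial.transform import Rotation as R
s=arm.read_state(); r=R.from_euler("xyz",s["tcp_rot"],degrees=True)
print(s["tool_pos"],r.inv().apply(np.array([.557,-.196,.187])-s["tool_pos"]))
E
```

```text
[ 0.47512993 -0.19291969  0.18602907] [-0.00304266  0.08186998 -0.00108993]
```

jog_arm(plan=[-0.003,0.04,0,0,0,8.5,-0.003,0.082,0,0,0,17,-0.003,0.082,0,0,0,25.5,-0.003,0.082,0,0,0,34,-0.003,0.082,0,0,0,42,-0.003,0.082,0,0,0,50,-0.003,0.082,0,0,0,58,-0.003,0.082,0,0,0,66,-0.003,0.082,0,0,0,74,-0.003,0.082,0,0,0,82,-0.003,0.082,0,0,0,90,-0.003,0.082,0,0,0,92.6], finger_gap=1.0, grip_force=20)

```text
time_s: 7.2
tool_pos: [0.5569, -0.1954, 0.1851]
tcp_rot: [180.0, 0.2, -2.8]
wrist_force: [0.4, -0.3, 0.0]
finger_gap: 0.999
grasp_force: 0.0
```

jog_arm(plan=[0,0,0,0,0,0,0,0,0,0,0,0,0,0,0,0,0,0])

```text
time_s: 7.5
tool_pos: [0.5575, -0.1955, 0.1861]
tcp_rot: [-180.0, 0.1, -2.5]
wrist_force: [0.2, 0.4, -0.4]
finger_gap: 1.003
grasp_force: 0.0
```

```bash
python3 - <<'E'
from h import *
from bench import arm
c=arm.capture("top");s=arm.capture("scene")
a=cv2.resize(c["color"][165:295,275:370,::-1],None,fx=4.2,fy=4.2,interpolation=cv2.INTER_CUBIC)
b=cv2.resize(s["color"][180:270,235:335,::-1],None,fx=4,fy=4,interpolation=cv2.INTER_CUBIC)
o=np.zeros((590,800,3),np.uint8);o[:a.shape[0],:a.shape[1]]=a;o[:b.shape[0],400:]=b
cv2.imwrite("pics/z3.png",o)
E
```

```text
(no output)
```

View pics/z3.png

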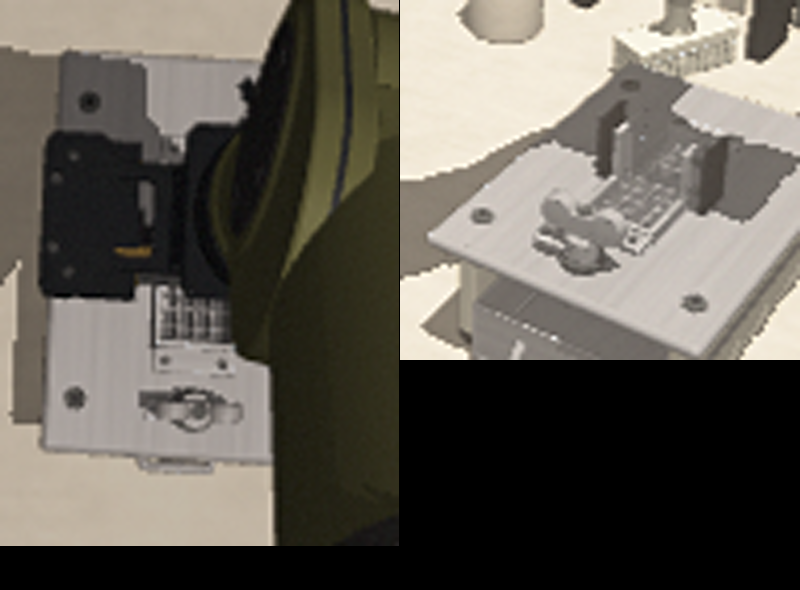

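The wing now lies across the dicer, from (140,405) to (240,410), so the tongue is off the cassette. I'm descending over the catches.

jog_arm(plan=[0,0,0.04,0,0,0,0,0,0.06,0,0,0,0,0,0.07,0,0,0,0,0,0.08,0,0,0,0,0,0.088,0,0,0,0,0,0.093,0,0,0,0,0,0.093,0,0,0,0,0,0.093,0,0,0])

```text
time_s: 8.4
tool_pos: [0.5581, -0.1957, 0.0942]
tcp_rot: [180.0, -0.0, -2.6]
wrist_force: [0.2, 0.3, -0.0]
finger_gap: 1.0
grasp_force: 0.0
```

```bash
python3 - <<'E'
from h import *
from bench import arm
s=arm.capture("scene")
cv2.imwrite("pics/z4.png",cv2.resize(s["color"][180:270,235:345,::-1],None,fx=6,fy=6,interpolation=cv2.INTER_CUBIC))
E
```

```text
(no output)
```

View pics/z4.png

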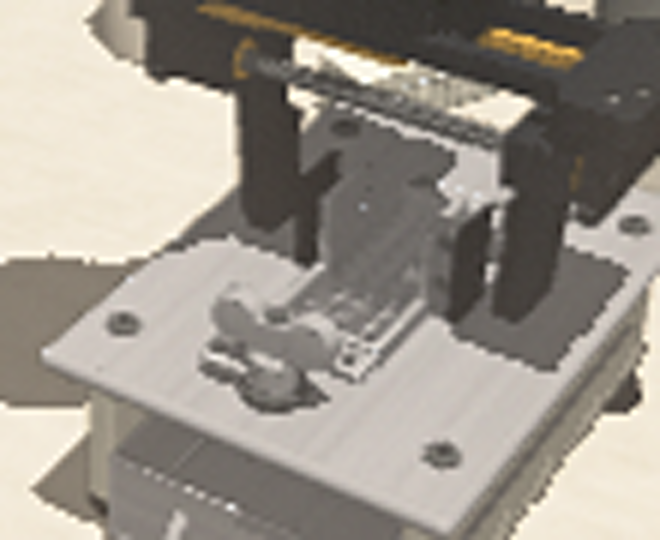

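The fingers at (270,130) and (530,230) stand outside both tabs, at (310,200) and (465,265). I'm pinching.

jog_arm(plan=[0,0,0,0,0,0,0,0,0,0,0,0,0,0,0,0,0,0,0,0,0,0,0,0,0,0,0,0,0,0,0,0,0,0,0,0,0,0,0,0,0,0,0,0,0,0,0,0], finger_gap=0.0, grip_force=30)

```text
time_s: 9.25
tool_pos: [0.558, -0.1959, 0.0944]
tcp_rot: [180.0, -0.0, -2.6]
wrist_force: [-1.9, -0.2, 6.3]
finger_gap: 0.598
grasp_force: 30.0
```

jog_arm(plan=[0,0,-0.003,0,0,0,0,0,-0.006,0,0,0,0,0,-0.01,0,0,0,0,0,-0.014,0,0,0,0,0,-0.018,0,0,0,0,0,-0.018,0,0,0], finger_gap=0.0, grip_force=40)

```text
time_s: 9.85
tool_pos: [0.5582, -0.1957, 0.1123]
tcp_rot: [180.0, -0.1, -2.6]
wrist_force: [1.3, 0.4, -2.9]
finger_gap: 0.59
grasp_force: 40.0
```

jog_arm(plan=[0,0,-0.01,0,0,0,0,0,-0.02,0,0,0,0,0,-0.03,0,0,0,0,0,-0.04,0,0,0,0,0,-0.055,0,0,0,0,0,-0.07,0,0,0,0,0,-0.085,0,0,0,0,0,-0.095,0,0,0,0,0,-0.1,0,0,0,0,0,-0.1,0,0,0,0,0,-0.1,0,0,0])

```text
time_s: 10.95
tool_pos: [0.5574, -0.1955, 0.2113]
tcp_rot: [-180.0, 0.1, -2.6]
wrist_force: [-0.1, 0.1, -3.3]
finger_gap: 0.588
grasp_force: 40.0
```

```bash
python3 - <<'E'
from h import *
from bench import arm
s=arm.capture("scene");arm_=arm.read_state();print(arm_["moment"])
cv2.imwrite("pics/z5.png",cv2.resize(s["color"][120:300,190:390,::-1],None,fx=3,fy=3,interpolation=cv2.INTER_CUBIC))
E
```

```text
[ 0.04284478 -0.00748534 -0.03859814]
```

View pics/z5.png

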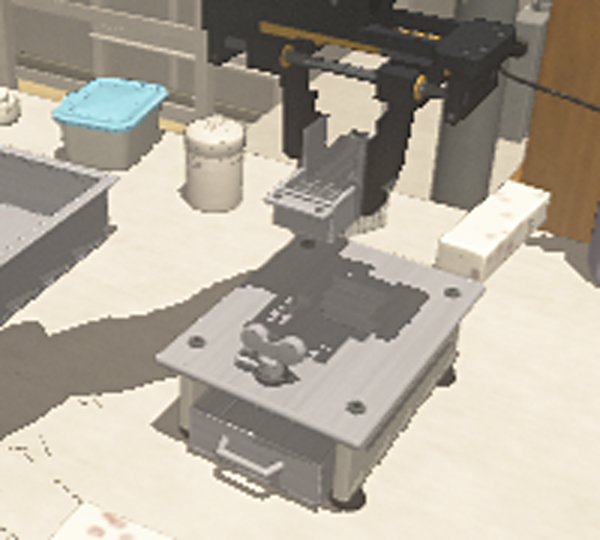

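The cassette is out and level at (315,200), the dicer opening is empty, and the wrist carries about 3.3 N. I'm taking it over to the pan.

jog_arm(plan=[0,-0.01,0,0,0,0,-0.002,-0.03,0,0,0,0,-0.005,-0.06,0,0,0,0,-0.008,-0.095,0,0,0,0,-0.011,-0.13,0,0,0,0,-0.015,-0.17,0,0,0,0,-0.018,-0.21,0,0,0,0,-0.022,-0.25,0,0,0,0,-0.025,-0.29,0,0,0,0,-0.028,-0.32,0,0,0,0,-0.03,-0.34,0,0,0,0,-0.03,-0.347,0,0,0,0])

```text
time_s: 12.2
tool_pos: [0.5424, 0.1568, 0.2112]
tcp_rot: [-179.9, 0.1, -2.3]
wrist_force: [-0.7, -0.6, -3.8]
finger_gap: 0.587
grasp_force: 40.0
```

jog_arm(plan=[0,0,0,0,0,0,0,0,0,0,0,0,0,0,0.015,0,0,0,0,0,0.035,0,0,0,0,0,0.05,0,0,0,0,0,0.057,0,0,0,0,0,0.057,0,0,0,0,0,0.057,0,0,0,0,0,0.057,0,0,0,0,0,0.057,0,0,0])

```text
time_s: 13.2
tool_pos: [0.5441, 0.1525, 0.1554]
tcp_rot: [-180.0, -0.1, -2.6]
wrist_force: [-0.1, -0.4, -4.0]
finger_gap: 0.59
grasp_force: 40.0
```

```bash
python3 - <<'E'
from h import *
from bench import arm
s=arm.capture("scene");c=arm.capture("top")
cv2.imwrite("pics/z6.png",np.hstack([cv2.resize(s["color"][90:290,80:320,::-1],None,fx=2,fy=2),cv2.resize(c["color"][130:330,90:250,::-1],None,fx=2,fy=2)]))
E
```

```text
(no output)
```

View pics/z6.png

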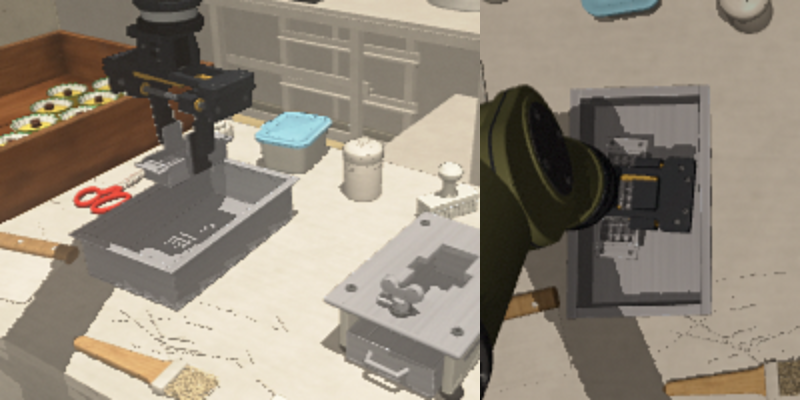

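The cassette hangs level over the middle of the pan, at (625,200) in the right-hand view, about 54 mm above the rim. The pan, shaker and pusher are where they started. I'm handing the job in.

```bash
python3 -c "
from bench import arm
print(arm.close_job())"
```

```text
the job is handed in; nothing more can be done
None
```

I turned the wing nut to its stop, lifted the cassette out by its pinched catches and handed the job in at about 13 s, with the cassette held level about 54 mm above the middle of the rinse pan; the interface gave no verdict.

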